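# Feed a stone disc past the spring flap

## Task

Feed the round stone disc that lies in the channel into the collecting box of the feed chute. With one fingertip press down the long lever beside the channel to swing the spring-closed flap open, and keep it held down while the other fingertip pushes the disc along the channel and under the flap until it drops into the box; then let go so that the flap closes. Only push the disc, never lift it or shove the flap open with it, and leave the pliers and the loose rough stones beside the chute alone.

Things in the scene. Friction and masses are not known exactly. Their poses are not given: they have to be found in the camera images.
- hopper: Fixed sheet-metal feed chute. Origin on the worktop under the middle of its mouth; x = feeding direction (from the channel into the box, roughly away from the robot), y left, z up; all chute coordinates are in this frame, in mm. Open channel: deck at z = 50 from x = -154 to -14, inside y = -23.5 to 23.5, side walls 5 thick with tops at z = 62. Nothing is above it in front of x = -20.
- deck_end (a point): Middle of the deck's far edge, chute x = -14, z = 50. There the deck ends in a drop into the box. A disc whose middle is pushed past this edge tips and falls in, so the pushing finger need not go beyond about x = -25. The flap closes the mouth just behind, at x = 0.
- box_floor (a point): Middle of the collecting box's floor, chute x = 38, z = 5. The box is inside x = -14 to 91 and y = -28 to 28, with walls up to z = 100 and a clear fixed cover on top from x = 14 on.
- flap (a joint): Angle of flap and lever, one rigid part turning on a level axle along chute y at x = 0, z = 92: 0 closed, 0.79 lever level, 0.95 stop. The flap (52 x 40 x 3 mm plate) hangs from the axle across the mouth; pressing the lever down swings its lower edge inward and up. A light spring shuts it. From about 0.5 rad on it is clear of the disc. Level takes 2 N at x = -115, 8 N at x = -30.
- lever_press (a point): Point on the lever's top face, on its centre line, 21 mm from the free end; moves with it. Lever: flat strip 24 mm wide, 4 thick, chute y = 58 to 82 (left of the channel). At rest it rises at 45 degrees towards -x, this point at x = -107, z = 148, free end at z = 163.
- lever_root (a point): Point on the lever's top face, centre line, at its axle end; moves with it. With the lever level (0.79 rad) the top face is at z = 56, 6 mm above the deck, from x = -136 to x = -11, nothing beneath. So two fingertips at equal height, 70 mm apart across the chute, can stand one on the lever (y = 70) and one in the channel (y = 0) behind the disc and travel along x together.
- stone_centre (a point): Middle of the stone disc to be fed: a drilled core slice of pale polished stone, 44 mm diameter, 20 mm thick, about 80 g, lying flat and loose on the channel's deck in front of the flap; this point is on its axis, half-way up (10 mm above the deck).
- big_stone_centre (a point): Middle of the largest rough stone (grey, 42 x 59 x 24 mm), a bystander on the worktop right of the chute; leave it alone.
- small_stone_centre (a point): Middle of the smallest rough stone (pink, 24 x 37 x 17 mm), a bystander on the worktop right of the chute; leave it alone.
- pliers_centre (a point): Middle of the pliers (49 x 156 x 12 mm) lying on the worktop right of the chute; a bystander, leave them alone.
Not all that is in view belongs to the job. What is shaped like the part that bears stone_centre but purple, turquoise or yellow is not meant.

How it is judged:
On the way, in this order (a step that is already met when the one before it is completed fails the run):
1. a finger presses the lever and the flap is open (value of joint flap above 0.5 rad and contact force between the fingers and flap above 0.3 N), for 0.2 s.
2. with the flap still held open by a finger, a finger pushes the disc up to the mouth (all of step 1 and contact force between the fingers and stone above 0.05 N and x of stone_centre in the frame of hopper above -0.03 m), for 0.05 s.
3. the disc has dropped into the box while a finger still holds the flap open (all of step 1 and x of stone_centre in the frame of hopper above -0.014 m and z of stone_centre in the frame of hopper below 0.045 m), for 0.05 s.
At the end, for the whole second after the job is handed in: The disc lies at rest (under 20 mm/s) inside the collecting box, its middle lower than 45 mm above the worktop, and the flap is closed again (within 0.06 rad) (x of stone_centre in the frame of hopper between -0.014 and 0.091 m and y of stone_centre in the frame of hopper between -0.028 and 0.028 m and z of stone_centre in the frame of hopper below 0.045 m and linear speed of stone below 0.02 m/s and value of joint flap below 0.06 rad); the robot touches nothing.
It fails at once if the disc is lifted (its middle more than 25 mm above its height on the deck) (height (world z) of stone_centre above 0.085 m).
It fails at once if the disc shoves or blocks the flap with no finger holding it (contact force between stone and flap above 1 N and contact force between the fingers and flap below 0.05 N).
It fails at once if a loose rough stone or the pliers are moved by more than 20 mm (distance of any of big_stone_centre, small_stone_centre, pliers_centre from where it was at the start of the episode above 0.02 m).
It also fails if it takes over 38 s, if anything falls off the work surface, if the arm or the gripper's body presses on something with over 40 N, if the wrist force passes 120 N, or if a joint passes its speed limit or range.

## Robot

A 6-joint arm with a two-finger parallel gripper is mounted at the origin on a cart in front of the work surface, level with it; the furniture and walls round the work are solid. World frame = base frame: x ahead of the robot, y to its left, z up, the work surface at z = 0. Lengths are in m, angles in rad, forces in N, time in s.
With the tool pointing down it reaches from about 0.375 to 0.9 m from the base axis. Payload 3.1 kg.
Tool frame: the origin (TCP) lies on the centre line of the jaws, within the pads' length; the fingertips stand 22 mm ahead of it and the grasp point (between the pads) lies 3 mm ahead of it; z points along the fingers, x is the direction in which the jaws open and shut, and the axes are right-handed (so a half turn about z gives the same grasp; the last joint's range is limited). The gripper opens to 87 mm and grips with 3 to 60 N. Pads are 19 mm wide; open, the fingers measure 117 mm over their backs; the gripper's body (75 mm by 190 mm) begins 51 mm behind the grasp point.
Start: joints at [1.085, 0.527, 1.433, -0, 1.181, -0.178], TCP at [0.189, 0.596, 0.245] pointing down, gripper open.
Joint ranges: [-3.08, 3.08], [-0.75, 2.2], [0.22, 2.44], [-1.43, 4.57], [0, 2.65], [-2.85, 2.85]. Speed limits (rad/s): [2.79, 2.79, 3.14, 3.14, 3.14, 3.14].

## Interface

Orientations are given as a unit quaternion [x, y, z, w].
In Python, from rig import robot, camera, order gives the robot as it stands.
- The arm moves only by the shell command python3 -m pendant 'ROWS' [OPENING] [FORCE]. ROWS is JSON, a list of rows, each a list of 2 entries, a list of its own where there are three numbers: the shift along the tool's x, y, z in mm, then the turn about the tool's z in degrees. A call has 1 to 8 rows; each row shifts and turns the commanded pose from where the row before left it, along the tool's axes as they then stand; what a row does not reach is not made up. A row lasts 1/8 s, in which the tool goes at most 62.5 mm and 10.7 degrees, less where a joint would pass 70% of its speed; a pose out of reach is approached as far as the arm can. A call with a gripper value outside its range is refused whole. OPENING is the finger opening in mm, from 0 to 87, set as the call begins (- or left out, the last holds). The fingers move at their own pace and stop on an object; FORCE is the grip in N (left out, the last holds). Time passes only in rows, so rows that do not move let the fingers close. It gives the time, the measured TCP pose, the force and the opening at its end, in the units of the state.
- robot.get_obs(): the state, without advancing time (a new reading comes with each control period).
- camera(name): name is "side" or "top" or "wrist"; returns a dict with "pixels" (480x640x3 uint8, blue, green, red), "mtx" (3x3 intrinsics, pixels), "R" (3x3) and "t" (3): a world point X has camera coordinates R X + t. Camera axes: x right, y down, z forward; pixel columns grow to the right and rows downward; lengths in m; the calibration is good to about 2 mm. A picture is of the moment at which its call begins. There is no depth.
- order.hand_in(): hands the job in, once; it reports no verdict.
The state is a dict: "time": time; "q": joint angles; "joint_velocities": joint speeds; "joint_torque": joint torques, N m; "position": TCP position; "tool_rot": TCP orientation; "ft_force": force on the tool from outside, world axes, zero at the start; "moment": the same for the moment, N m; "grip_width": finger opening in m.
Only numpy, scipy, OpenCV 4.12 (cv2) and the standard library are available. Lean on these libraries where they do the work, as an engineer would, in place of code of your own. Each camera call takes 0.05 s, during which the arm holds its last target. There are 200 camera calls.

## Working session

There is one attempt and no reset: what is moved stays moved. The work goes in short steps, Python scripts to look and compute and a shell command to move; the robot and the scene stay as the last step left them, time stands still between calls to the robot, and variables do not carry over. Pictures are saved under pics/ and viewed, about 8 in all and at most 12, crops included, and the job is handed in when it is done.

```bash
mkdir -p pics; python3 - <<'E'
from rig import robot,camera
import cv2,numpy as np
for n in("top","side"):
    c=camera(n);cv2.imwrite(f"pics/{n}0.png",c["pixels"]);np.savez(f"{n}0.npz",**c);print(n,c["mtx"].tolist(),c["R"].round(4).tolist(),c["t"].round(4).tolist())
o=robot.get_obs();print(o["time"],o["position"],o["tool_rot"],o["grip_width"])
E
```

```text
top [[563.890186258842, 0.0, 322.5524824593504], [0.0, 563.890186258842, 237.24604869271198], [0.0, 0.0, 1.0]] [[-0.0268, -0.9996, -0.0117], [-0.9974, 0.0275, -0.0672], [0.0675, 0.0099, -0.9977]] [-0.0675, 0.5595, 0.9921]
side [[581.0627511571179, 0.0, 297.9520031876174], [0.0, 581.0627511571179, 243.40381046745722], [0.0, 0.0, 1.0]] [[0.3483, -0.9374, -0.0058], [-0.7718, -0.2832, -0.5693], [0.532, 0.2028, -0.8221]] [-0.2587, 0.4789, 0.849]
0.1 [0.18844201 0.59525421 0.24366261] [ 8.06843037e-01  5.90765049e-01 -8.77389881e-04  4.48120342e-04] 0.0871545665214912
```

View pics/top0.png

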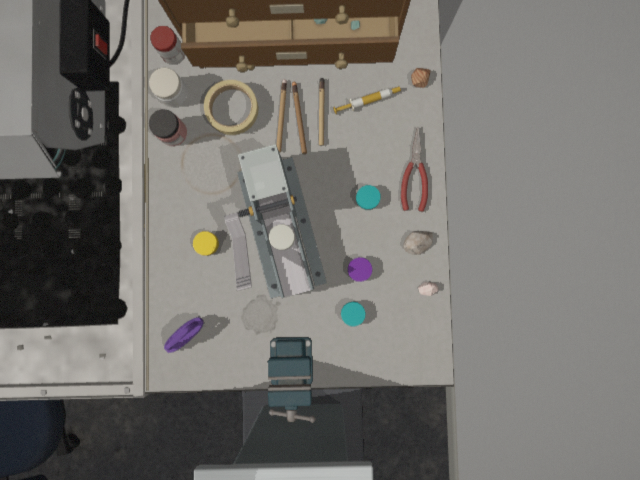

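View pics/side0.png

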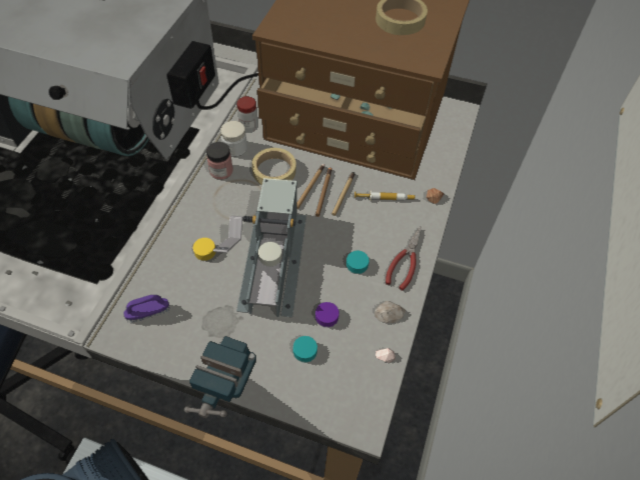

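The pale disc is at top (282,237) and side (270,251), in the chute channel. The lookalikes are yellow (205,243), turquoise (368,197) and (353,314), and purple (360,269) in the top view, all out of the channel. The pale one in the channel fits, so I'll confirm it in an enlarged crop.

```bash
python3 - <<'E'
import cv2,numpy as np
a=cv2.imread("pics/top0.png")[140:305,215:335];b=cv2.imread("pics/side0.png")[170:320,200:320]
a=cv2.resize(a,None,fx=3.33,fy=3.33,interpolation=2);b=cv2.resize(b,None,fx=3.33,fy=3.33,interpolation=2)
im=np.zeros((560,800,3),np.uint8);im[:a.shape[0],:400]=a[:560,:400];im[:b.shape[0],400:400+b.shape[1]]=b[:560,:400]
cv2.imwrite("pics/crop1.png",im)
E
```

```text
(no output)
```

View pics/crop1.png

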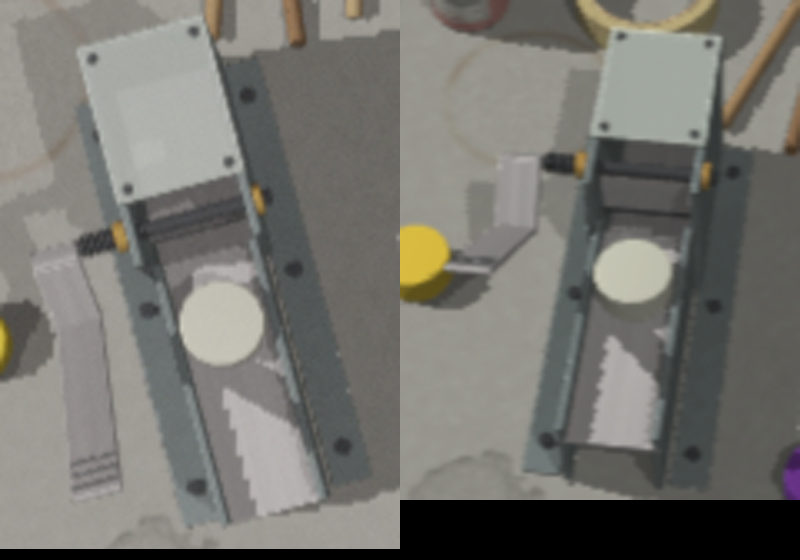

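```bash
cat >h.py <<'E'
import numpy as np
def ray(c,u,v):
    d=c["R"].T@np.linalg.solve(c["mtx"],[u,v,1.]);return -c["R"].T@c["t"],d
def onz(c,u,v,z):
    o,d=ray(c,u,v);return o+d*(z-o[2])/d[2]
def proj(c,X):
    p=c["mtx"]@(c["R"]@np.asarray(X)+c["t"]);return p[:2]/p[2]
E
python3 - <<'E'
import numpy as np,cv2
from h import *
from scipy.optimize import least_squares
T=np.load("top0.npz");S=np.load("side0.npz")
t=lambda u,v:(215+u/3.33-.35,140+v/3.33-.35)
s=lambda u,v:(200+(u-400)/3.33-.35,170+v/3.33-.35)
P=lambda c,p,z:(onz(c,*p,z)*1000)[:2]
for n,c,f,l,r,z in[("axle",T,t,(121,237),(258,199),.092),("axle",S,s,(580,165),(706,176),.092),("coverfar",T,t,(78,48),(202,16),.102),("covernear",T,t,(119,200),(243,170),.102),("coverfar",S,s,(611,30),(721,38),.102),("covernear",S,s,(593,136),(704,143),.102),("front",T,t,(225,522),(328,495),.062),("front",S,s,(565,443),(660,448),.05)]:
    a,b=P(c,f(*l),z),P(c,f(*r),z);d=a-b;print(n,a.round(1),b.round(1),"mid",((a+b)/2).round(1),"w",np.hypot(*d).round(1),"yaw",np.degrees(np.arctan2(-d[0],d[1])).round(1))
print("disc",P(T,t(222,323),.07),P(S,s(633,271),.07))
print("lever end",P(T,t(95,490),.163),"root",P(T,t(80,325),.076))
E
```

```text
axle [599.9  34.8] [617.2 -34.3] mid [6.085e+02 2.000e-01] w 71.2 yaw 14.0
axle [599.1  35.3] [616.4 -34.6] mid [6.077e+02 4.000e-01] w 72.1 yaw 13.9
coverfar [694.2  53.2] [708.6  -9.1] mid [701.4  22. ] w 63.9 yaw 13.0
covernear [617.2  34.1] [630.5 -27.8] mid [623.9   3.1] w 63.3 yaw 12.1
coverfar [690.8  53.4] [707.3  -9.8] mid [699.1  21.8] w 65.4 yaw 14.6
covernear [613.9  32.8] [630.9 -28.1] mid [622.4   2.4] w 63.3 yaw 15.6
front [455.4 -11.7] [467.7 -64.8] mid [461.6 -38.2] w 54.5 yaw 13.1
front [451.1 -15.1] [466.  -64.4] mid [458.5 -39.8] w 51.5 yaw 16.8
disc [556.90021138 -13.08312425] [555.4735739  -13.61685324]
lever end [475.11257147  39.18057176] root [557.44853434  58.65714822]
```

Chute origin is about (608, 0) mm with yaw about 14.2°, and the disc is at chute (-54, 0). First move: travel above the lever press area.

```bash
python3 -m pendant '[[[0,0,-40],0],[[-29,29.5,0],0],[[-29,29.5,0],0],[[-29,29.5,0],0],[[-29,29.5,0],0],[[-29,29.5,0],0],[[-29,29.5,0],0],[[-29,29.5,0],0]]' 55 && python3 -m pendant '[[[-29,29.5,0],0],[[-29,29.5,0],0],[[-29,29.5,0],0],[[-29,29.5,0],0],[[-29,29.5,0],0],[[0,0,0],-10.6],[[0,0,0],-10.6],[[0,0,0],-10.6]]'
```

```text
time: 1.1
position: [0.3245, 0.3386, 0.2843]
tool_rot: [0.807, 0.591, -0.0, 0.0]
ft_force: [-0.3, -0.2, 0.4]
grip_width: 0.0549
time: 2.1
position: [0.4208, 0.1569, 0.2842]
tool_rot: [0.612, 0.791, -0.0, -0.0]
ft_force: [0.4, 0.1, 0.0]
grip_width: 0.0547
```

```bash
python3 -m pendant '[[[-41,9,0],0],[[-41,9,0],0],[[-41,10,0],0],[[-40,9,0],0],[[0,0,0],0]]' && python3 - <<'E'
from rig import robot,camera
import cv2,numpy as np
c=camera("wrist");cv2.imwrite("pics/w1.png",c["pixels"]);np.savez("w1.npz",**c)
o=robot.get_obs();print(o["position"],o["tool_rot"])
E
```

```text
time: 2.72
position: [0.4984, 0.0059, 0.2843]
tool_rot: [0.616, 0.788, -0.0, 0.0]
ft_force: [-0.2, -0.4, 0.4]
grip_width: 0.0551
[0.49708535 0.00733431 0.28406769] [ 6.15135103e-01  7.88421480e-01 -1.26417896e-04 -5.99540120e-04]
```

View pics/w1.png

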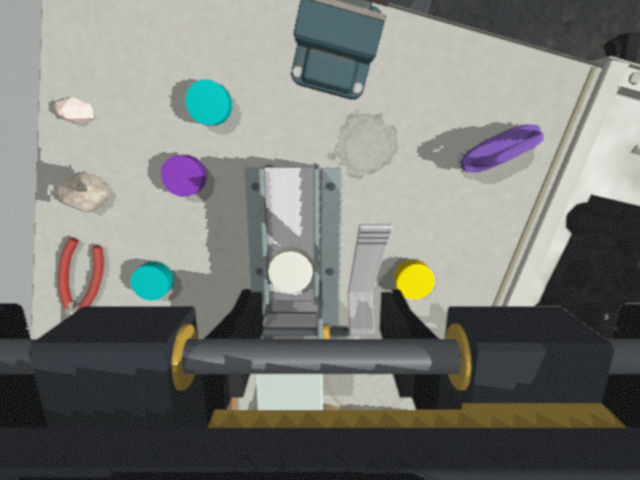

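The wrist view shows the disc at (291,272), the channel front at about (264..300,168), the lever's free end at (375,228) and its root at about (361,292). Cross-check with the calibration:

```bash
python3 - <<'E'
import numpy as np
from h import *
W=np.load("w1.npz");th=np.radians(14.2);R=np.array([[np.cos(th),np.sin(th)],[-np.sin(th),np.cos(th)]])
for n,p,z in[("disc",(291,272),.07),("leverend",(375,228),.162),("leverroot",(361,292),.076),("frontL",(321,168),.062),("frontR",(262,168),.062)]:
    X=onz(W,*p,z)*1000;print(n,X.round(1),(R@(X[:2]-[608,.3])).round(1))
g=R@(np.array([497.1,7.3])-[608,.3]);print("tcp",g)
E
```

```text
disc [555.8 -11.3  70. ] [-53.5   1.5]
leverend [474.   38.5 162. ] [-120.6   69.9]
leverroot [557.2  60.7  76. ] [-34.4  71. ]
frontL [450.7  -6.9  62. ] [-154.2   31.6]
frontR [464.2 -60.6  62. ] [-154.3  -23.7]
tcp [-105.7943376    33.99070654]
```

```bash
python3 -m pendant '[[[1,0,45],0],[[0,0,40],0],[[0,0,20],0],[[0,0,20],0],[[0,0,15],0],[[0,0,15],0],[[0,0,0],0]]' && python3 -m pendant '[[[0,0,15],0],[[0,0,15],0],[[0,0,12],0],[[0,0,8],0],[[0,0,0],0],[[0,0,0],0],[[0,0,0],0]]'
```

```text
time: 3.65
position: [0.4958, 0.0104, 0.129]
tool_rot: [0.614, 0.789, -0.0, -0.001]
ft_force: [0.1, 0.3, 2.5]
grip_width: 0.0549
time: 4.53
position: [0.4966, 0.009, 0.0798]
tool_rot: [0.614, 0.789, -0.0, 0.0]
ft_force: [1.0, -1.5, 2.1]
grip_width: 0.0551
```

```bash
python3 - <<'E'
from rig import robot,camera
import cv2,numpy as np
c=camera("side");b=c["pixels"][120:360,140:380]
cv2.imwrite("pics/s2.png",cv2.resize(b,None,fx=2.4,fy=2.4));o=robot.get_obs();print(o["position"],o["tool_rot"],o["ft_force"],o["time"])
E
```

```text
[0.49656298 0.00898603 0.0798171 ] [ 6.14016264e-01  7.89293349e-01 -1.83614757e-04  5.34740182e-05] [ 0.17793441 -0.90439258  2.43635536] 4.575
```

View pics/s2.png

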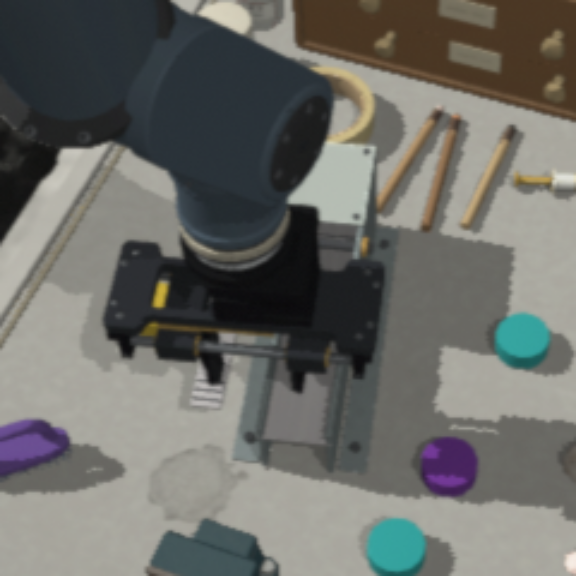

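The side view shows the left finger on the level lever at about (215,370) and the right finger in the channel at about (298,375), with 2.4 N upward. Now I push along.

```bash
python3 -m pendant '[[[0,7,1],0],[[0,7,0],0],[[0,6,0],0],[[0,5,0],0],[[0,5,0],0],[[0,5,0],0],[[0,5,0],0],[[0,5,0],0]]' && python3 -m pendant '[[[0,5,0],0],[[0,5,0],0],[[0,5,0],0],[[0,4,0],0],[[0,3,0],0],[[0,0,0],0],[[0,0,0],0]]'; python3 - <<'E'
from rig import robot,camera
import cv2,numpy as np
o=robot.get_obs();print(o["position"],o["ft_force"],o["time"])
for n in("side","wrist"):cv2.imwrite(f"pics/{n}3.png",camera(n)["pixels"])
a=cv2.imread("pics/side3.png")[150:330,190:340];b=cv2.imread("pics/wrist3.png")
cv2.imwrite("pics/c3.png",np.hstack([cv2.resize(a,(400,480)),cv2.resize(b[:,120:520],(400,480))]))
E
```

```text
time: 5.58
position: [0.5406, 0.0203, 0.0785]
tool_rot: [0.614, 0.789, -0.0, -0.0]
ft_force: [-2.5, -0.0, 2.2]
grip_width: 0.0553
time: 6.45
position: [0.5624, 0.0257, 0.0788]
tool_rot: [0.614, 0.789, 0.001, 0.001]
ft_force: [-1.5, -0.2, 4.2]
grip_width: 0.0551
[0.56236593 0.02573467 0.07876494] [-1.4530429  -0.15344811  4.18250565] 6.45
```

View pics/c3.png

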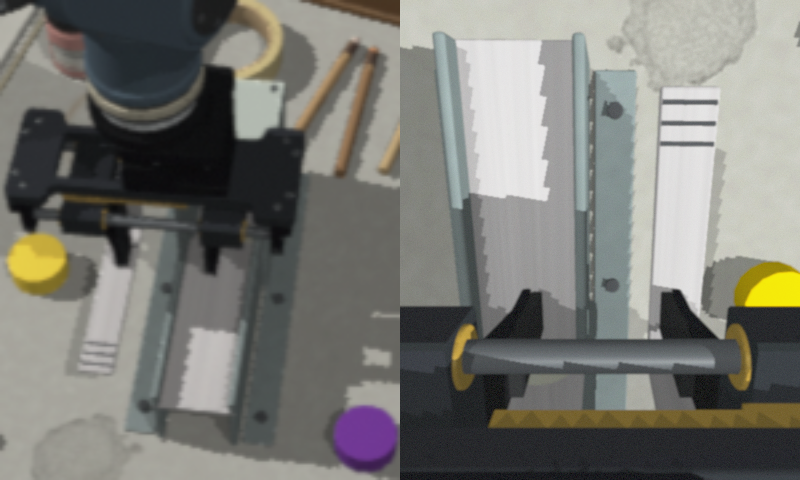

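TCP is at chute x ≈ -38, lever level, and the fingers stand as intended. The disc is hidden by the gripper, so I'll go a little further (within the allowed -25), then hold and check the force.

```bash
python3 -m pendant '[[[0,3,0],0],[[0,3,0],0],[[0,3,0],0],[[0,2,0],0],[[0,0,0],0],[[0,0,0],0],[[0,0,0],0]]'; python3 - <<'E'
from rig import robot,camera
import cv2,numpy as np
o=robot.get_obs();print(o["position"],o["ft_force"],o["time"])
for n in("top","wrist"):cv2.imwrite(f"pics/{n}4.png",camera(n)["pixels"])
a=cv2.imread("pics/top4.png")[130:310,215:335];b=cv2.imread("pics/wrist4.png")
cv2.imwrite("pics/c4.png",np.hstack([cv2.resize(a,(380,570)),cv2.resize(b[320:420,190:490],(420,570))]))
E
```

```text
time: 7.42
position: [0.5725, 0.0284, 0.0786]
tool_rot: [0.614, 0.789, 0.0, 0.0]
ft_force: [-2.9, -0.2, 5.6]
grip_width: 0.0549
[0.57250951 0.02838537 0.07863837] [-2.88346668 -0.18000669  5.60016648] 7.425
```

View pics/c4.png

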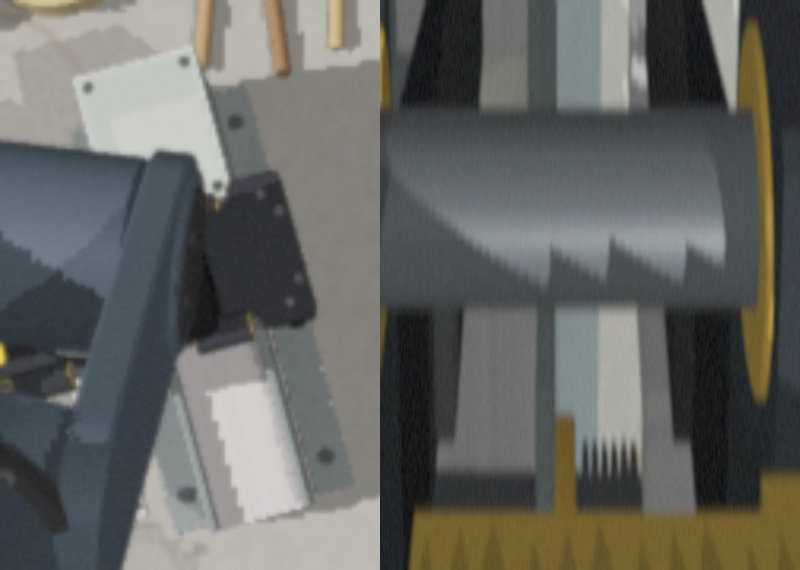

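The wrist crop shows bare deck up to its edge beside the finger, and the pale disc patch is gone. I'll back off with the lever still held down and look into the mouth before releasing.

```bash
python3 -m pendant '[[[0,-10,0],0],[[0,-10,0],0],[[0,-10,0],0],[[0,-10,0],0],[[0,-10,0],0],[[0,-10,0],0],[[0,-10,0],0],[[0,-8,0],0]]'; python3 - <<'E'
from rig import robot,camera
import cv2,numpy as np
o=robot.get_obs();print(o["position"],o["ft_force"],o["time"])
for n in("top","side","wrist"):cv2.imwrite(f"pics/{n}5.png",camera(n)["pixels"])
a=cv2.imread("pics/top5.png")[130:310,215:335];b=cv2.imread("pics/side5.png")[150:270,220:320]
cv2.imwrite("pics/c5.png",np.hstack([cv2.resize(a,(380,570)),cv2.resize(b,(420,570))]))
E
```

```text
time: 8.52
position: [0.4964, 0.009, 0.0784]
tool_rot: [0.614, 0.789, 0.0, 0.0]
ft_force: [2.4, 1.1, 3.4]
grip_width: 0.055
[0.49639136 0.00902797 0.07843681] [2.39842039 1.0729945  3.37440431] 8.525
```

View pics/c5.png

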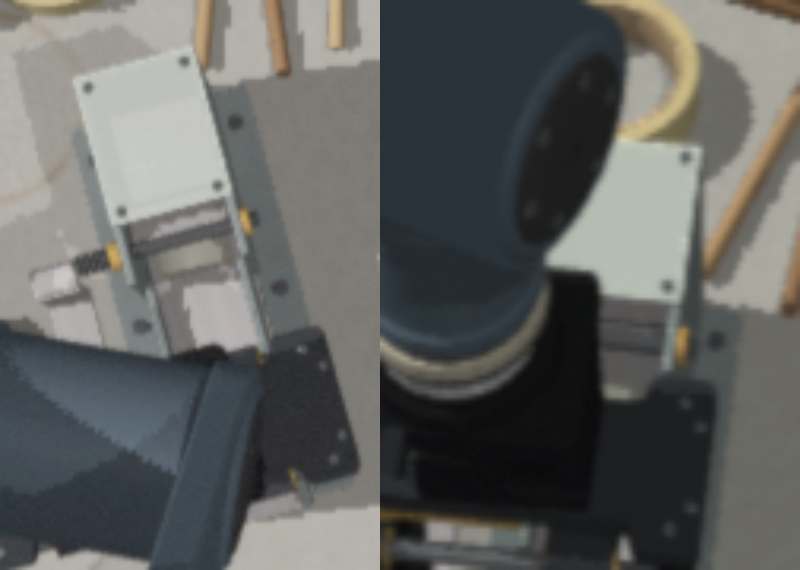

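```bash
python3 - <<'E'
import numpy as np,cv2
from h import *
T=np.load("top0.npz");th=np.radians(14.2);R=np.array([[np.cos(th),np.sin(th)],[-np.sin(th),np.cos(th)]])
for p in[(160,240),(164,270),(226,245),(226,265),(195,270),(195,240)]:
    u=215+p[0]*120/380;v=130+p[1]*180/570
    print(p,*[(z,(R@(onz(T,u,v,z/1000)[:2]*1000-[608,.3])).round(0).tolist()) for z in(15,25,40,50)])
im=cv2.imread("pics/top5.png")[195:225,255:300];cv2.imwrite("pics/c6.png",np.hstack([cv2.resize(im,(480,320),interpolation=cv2.INTER_CUBIC),cv2.resize(cv2.convertScaleAbs(cv2.imread("pics/wrist5.png")[300:480,220:420],alpha=1.8),(320,320))]))
E
```

```text
(160, 240) (15, [14.0, 16.0]) (25, [12.0, 15.0]) (40, [10.0, 14.0]) (50, [8.0, 13.0])
(164, 270) (15, [-4.0, 18.0]) (25, [-5.0, 17.0]) (40, [-7.0, 16.0]) (50, [-8.0, 15.0])
(226, 245) (15, [1.0, -20.0]) (25, [-1.0, -20.0]) (40, [-3.0, -21.0]) (50, [-4.0, -21.0])
(226, 265) (15, [-10.0, -17.0]) (25, [-12.0, -17.0]) (40, [-14.0, -18.0]) (50, [-15.0, -18.0])
(195, 270) (15, [-8.0, 1.0]) (25, [-10.0, 0.0]) (40, [-12.0, -1.0]) (50, [-13.0, -1.0])
(195, 240) (15, [8.0, -4.0]) (25, [7.0, -4.0]) (40, [5.0, -5.0]) (50, [3.0, -6.0])
```

View pics/c6.png

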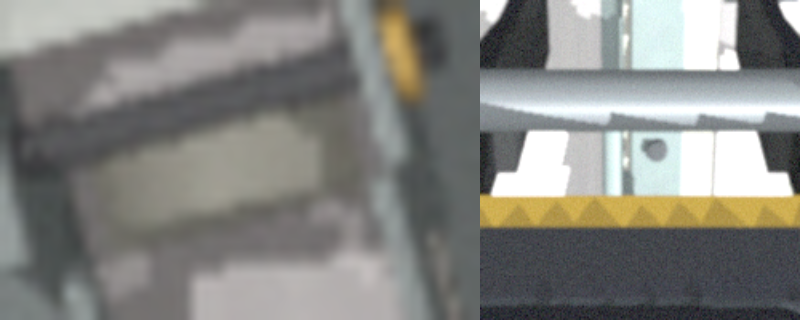

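The pale disc shows below the deck edge inside the box: top crop (195,255), which is chute x≈4, y≈-1 at floor height, roughly 36 mm of visible chord. Nothing is left on the deck. Releasing the lever.

```bash
python3 -m pendant '[[[0,0,-12],0],[[0,0,-15],0],[[0,0,-15],0],[[0,0,-15],0],[[0,0,-15],0],[[0,0,-20],0],[[0,0,-40],0],[[0,0,-50],0]]' && python3 -m pendant '[[[30,0,-40],0],[[40,0,0],0],[[40,0,0],0],[[40,0,0],0],[[40,0,0],0],[[40,0,0],0],[[0,0,0],0],[[0,0,0],0]]'; python3 - <<'E'
from rig import robot,camera
import cv2,numpy as np
o=robot.get_obs();print(o["position"],o["ft_force"],o["time"])
for n in("top","side"):cv2.imwrite(f"pics/{n}7.png",camera(n)["pixels"])
a=cv2.imread("pics/top7.png")[130:310,215:335];b=cv2.imread("pics/side7.png")[150:330,200:320]
cv2.imwrite("pics/c7.png",np.hstack([cv2.resize(a,(400,590)),cv2.resize(b,(400,590))]))
E
```

```text
time: 9.68
position: [0.4961, 0.0093, 0.2618]
tool_rot: [0.614, 0.789, -0.0, -0.001]
ft_force: [1.2, 0.2, 0.2]
grip_width: 0.0548
time: 10.68
position: [0.4402, 0.2318, 0.301]
tool_rot: [0.614, 0.789, -0.0, 0.0]
ft_force: [0.6, 0.5, -0.1]
grip_width: 0.0549
[0.44023227 0.23182257 0.30095997] [ 0.57824777  0.45213309 -0.11130469] 10.675
```

View pics/c7.png

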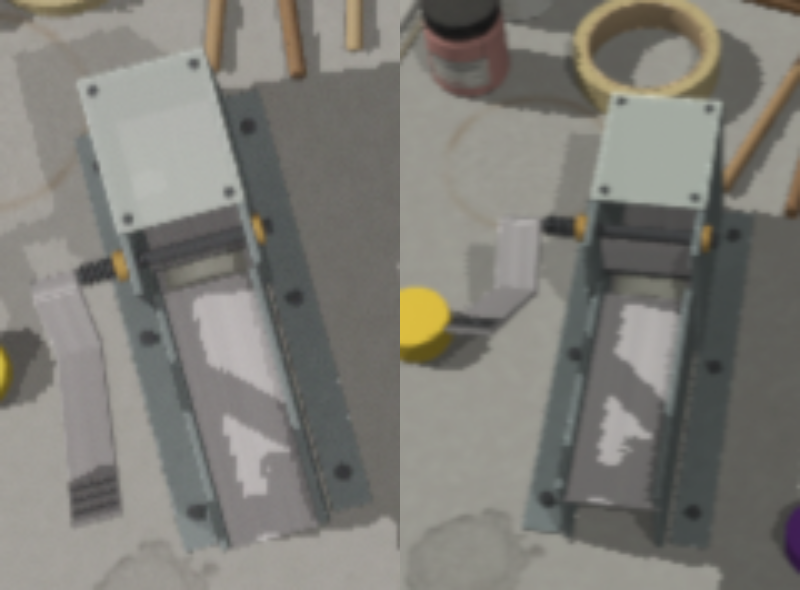

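The lever is back at its start position (free end (95,520) in this crop, against 523 expected), so the flap is closed. The deck is empty, the disc is low in the box behind the deck edge, and the robot is clear.

```bash
python3 -c "
from rig import order;print(order.hand_in())"
```

```text
the job is handed in; nothing more can be done
None
```

The disc was fed into the collecting box and the job is handed in, at about 10.7 s of the 38 s allowed. `hand_in` gives no verdict, so success rests on my own checks.

- **What I did:** The left fingertip pressed the lever down to level. The right fingertip then pushed the disc along the channel to the drop, with the lever held at 2 to 6 N throughout. I backed off with the lever still down, looked into the mouth, then released the lever and moved clear.
- **Last checks:**
  - The lever was back within about 1 camera pixel of its starting position, so the flap is closed.
  - The deck is empty and the pale disc can be seen below the deck edge inside the box, at about chute x 4, y -1 mm.
  - The force at the wrist was under 1 N with the arm clear of everything.
- **Not measured directly:** I did not read the flap angle or the disc's height; both come from the pictures. Only part of the disc is visible in the mouth, and I took it to be lying flat. I did not measure the pliers and rough stones again afterwards, but the arm never went near them.

No check failed or disagreed.

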